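Free the seized bolt on the ferrule box and empty it

ROBOT

A 6-joint arm with a two-finger parallel gripper is mounted at the origin on a cart in front of the work surface, level with it; the furniture and walls round the work are solid. World frame = base frame: x ahead of the robot, y to its left, z up, the work surface at z = 0. Lengths are in m, angles in rad, forces in N, time in s.
With the tool pointing down it reaches from about 0.35 to 0.85 m from the base axis. Payload 8.1 kg.
Tool frame: the origin (TCP) lies at the very end of the fingers, on their centre line; the grasp point (between the pads) lies 19 mm behind it (grip_point_offset is the distance from the TCP to the grasp point, in m); y points along the fingers, x is the direction in which the jaws open and shut, and the axes are right-handed (so a half turn about y gives the same grasp; the last joint's range is limited). The gripper opens to 93 mm and grips with 3 to 60 N. Pads are 15 mm wide; open, the fingers measure 128 mm over their backs; the gripper's body (75 mm by 188 mm) begins 65 mm behind the grasp point.
Start: joints at [1.1, 0.13, 1.488, -0, 1.523, -0.085], TCP at [0.226, 0.556, 0.219] pointing down, gripper open.
Joint ranges: [-2.96, 2.96], [-0.89, 2.26], [0.02, 2.5], [-1.34, 4.48], [0, 2.73], [-2.66, 2.66]. Speed limits (rad/s): [2.39, 2.39, 2.79, 3.14, 3.14, 3.14].

INTERFACE

Orientations are given as a unit quaternion [x, y, z, w].
In Python, from rig import get_state, get_image, calibration, job_done, grip_point_offset gives the robot as it stands.
- The arm moves only by the tool carry_out, never from a script. Its argument "commands" is a list of rows, each a list of 5 numbers: the finger opening in mm, from 0 to 93, then the shift along the world's x, y, z in mm, then the turn about the world's z in degrees. In form: [[hand, dx, dy, dz, roll], ...]. A call has 1 to 10 rows; each row is the pose to reach, as a shift and turn from the pose commanded when the call began; what a row does not reach only later rows make up. A row lasts 1/8 s, in which the tool goes at most 62.5 mm and 10.7 degrees, less where a joint would pass 70% of its speed; a pose out of reach is approached as far as the arm can. A call with a gripper value outside its range is refused whole. The fingers move at their own pace and stop on an object; "grip_force" is the grip in N (left out, the last holds). Time passes only in rows, so rows that repeat a pose let the fingers close. It gives the time, the measured TCP pose, the force and the opening at its end, in the units of the state.
- get_state(): the state, without advancing time (a new reading comes with each control period).
- get_image(name): name is "scene" or "top" or "wrist"; returns (picture, depth): 400x640x3 uint8, red, green, blue; 400x640 float32, m along the optical axis (not along the pixel's ray), 0 where there is no reading.
- calibration(name): a dict with "vfov" (degrees; the focal length in pixels is half the picture's height over the tangent of half this angle, whatever the lens; pixels are square), "cx", "cy" (the principal point, pixels), "extrinsics" (4x4, takes a point from camera to world coordinates). Camera axes: x right, y down, z forward; pixel columns grow to the right and rows downward; lengths in m; the calibration is good to about 2 mm. A picture is of the moment at which its call begins: read the wrist's pose just before it. calibration takes no time and is no camera call; for the wrist camera it gives the pose at the moment of the call.
- job_done(): hands the job in, once; it reports no verdict.
The state is a dict: "clock": time; "joint_positions": joint angles; "qd": joint speeds; "effort": joint torques, N m; "tool_pos": TCP position; "orientation": TCP orientation; "ft_force": force on the tool from outside, world axes, zero at the start; "moment": the same for the moment, N m; "opening": opening from 0.0 (shut) to 1.0 (fully open).
Only numpy, scipy, OpenCV 4.12 (cv2) and the standard library are available. Lean on these libraries where they do the work, as an engineer would, in place of code of your own. Each camera call takes 0.05 s, during which the arm holds its last target.

TASK

The bolt of the green ferrule box has rusted fast: work it loose by its knob with short back-and-forth strokes until it runs, draw it right out, and slide the cover fully open. Move every brass ferrule from the box's compartments into the wooden tray, then push the cover fully shut and shoot the bolt fully home again. Leave the oil bottle, loupe, wax tin and cork block that stand near the work undisturbed.

Things in the scene. Friction and masses are not known exactly. Their poses are not given: they have to be found in the camera images.
- stock_box: green steel parts box fixed to the table, 134 mm (its x) by 170 mm (its y), walls 40 mm high, 5 mm thick, floor 6 mm thick. Origin at the centre of its underside, z up. Partitions 18 mm above the table, 3 mm thick, make four compartments 60 x 78 mm centred at x +/-31, y +/-40 mm. Dark rails (y +/-89 mm, tops at 49 mm) run back to x = 189 mm and carry the cover.
- bolt_bed (a point): point on the top, 45 mm up, of the green bed (62 x 90 mm) at the box's right side that carries the rusty bolt; it lies at x -40, y -147 mm in the box's frame, same axes. Two straps, tops 63 mm above the table, hold the bolt 39 mm either side of this point along y; the bolt's knob travels between them.
- cover (a joint): the aluminium cover, a sheet whose top is 44.5 mm above the table, sliding along the box's +x (away from the robot); m, 0 fully shut (at the start), 0.125 fully open (end stop). Friction about 2 N, stays where left. The bolt passes through a keeper on the cover and blocks it until drawn more than about 40 mm; shut the cover before shooting the bolt again.
- cover_knob (a point): black upright knob on the cover, 16 mm across between 57 and 73 mm above the table on a thinner neck; the point lies on its axis, 66 mm above the table (7 mm under its top). Moves with the cover.
- bolt (a joint): the rusty bolt, m, 0 fully home, grows to 0.050 fully drawn (end stop); drawn along the box's -y. Starts seized at 0.011. It drags with 6 N, 4 N more at 0.04 m/s. Drawn, it stops dead at 0.011 to 0.023; more force (over 25 N) does not help. Push it back until it stops (0 to 0.005), draw again. After two or three such strokes (it varies) it runs the whole way, out and home.
- bolt_knob (a point): rusty upright knob of the bolt, 15 mm across between 69 and 92 mm above the table on a thinner stem; the point lies on its axis, 84 mm above the table (8 mm under its top). Moves with the bolt.
- tray: loose wooden tray with a grey lining, 150 mm (its x) by 120 mm (its y), 22 mm high, walls and floor 6 mm thick, about 0.45 kg. Origin at the centre of its underside, z up.
- ferrule_1: brass ferrule (two to four are present; an absent one reads None), 35 g, 30 mm tall: knurled foot 20 mm across, 8 mm high, then a plain barrel 15 mm across to grip. Origin at the centre of the foot's underside, z along the barrel. It starts upright in its own compartment of the box, under the cover.
- ferrule_2: brass ferrule (two to four are present; an absent one reads None), 35 g, 30 mm tall: knurled foot 20 mm across, 8 mm high, then a plain barrel 15 mm across to grip. Origin at the centre of the foot's underside, z along the barrel. It starts upright in its own compartment of the box, under the cover.
- ferrule_3: brass ferrule (two to four are present; an absent one reads None), 35 g, 30 mm tall: knurled foot 20 mm across, 8 mm high, then a plain barrel 15 mm across to grip. Origin at the centre of the foot's underside, z along the barrel. It starts upright in its own compartment of the box, under the cover.
- ferrule_4: brass ferrule (two to four are present; an absent one reads None), 35 g, 30 mm tall: knurled foot 20 mm across, 8 mm high, then a plain barrel 15 mm across to grip. Origin at the centre of the foot's underside, z along the barrel. It starts upright in its own compartment of the box, under the cover.
- oil_bottle: bystander: amber bottle with a black cap, 39 mm across, 80 mm tall; origin at its foot
- loupe: bystander: black eye loupe with a brass ring, 41 mm across, 34 mm tall; origin at its foot
- wax_tin: bystander: round red-lidded tin, 68 mm across, 24 mm tall; origin at its foot
- cork_block: bystander: cork block 57 x 77 x 32 mm; origin at its foot

How it is judged:
By the outcome, as a careful person would: the job done as asked, in the order asked, and still so for the second after the job is handed in, with the robot touching nothing.
Of ferrule_1, ferrule_2, ferrule_3, ferrule_4 only 2 to 4 are there at a start; the rules pass over those that are not, and their reading is None.
At some moment in a run one of tray may be knocked a few centimetres aside while the robot is not near it.
Once in a run the grip may slacken for a moment while it holds something.
It also fails if it takes over 210 s, if anything falls off the work surface, if the arm or the gripper's body presses on something with over 40 N, if the wrist force passes 120 N, or if a joint passes its speed limit or range.

## Working session

There is one attempt and no reset: what is moved stays moved. The work goes in short steps, Python scripts to look and compute and a tool call to move; the robot and the scene stay as the last step left them, time stands still between calls to the robot, and variables do not carry over. Pictures are saved under pics/ and viewed, and the job is handed in when it is done.

Besides the shell and the picture viewer there is one more tool, called as name([rows], argument=value, ...), one row to a line, values as JSON. carry_out: Moves the arm, as the interface text tells. Its arguments: {"type":"object","properties":{"commands":{"type":"array","items":{"type":"array","items":{"type":"number"}}},"grip_force":{"type":"number"}},"required":["commands"]}

```bash
ls; mkdir -p pics; cat > h.py <<'E'
import numpy as np, cv2
from rig import get_state,get_image,calibration,job_done,grip_point_offset
def snap(n,f):
    im,d=get_image(n); c=calibration(n); cv2.imwrite('pics/'+f+'.png',im[...,::-1]); np.savez('pics/'+f+'.npz',im=im,d=d,E=c['extrinsics'],v=c['vfov'],cx=c['cx'],cy=c['cy']); return im,d,c
def load(f):
    z=np.load('pics/'+f+'.npz'); return z['im'],z['d'],dict(extrinsics=z['E'],vfov=float(z['v']),cx=float(z['cx']),cy=float(z['cy']))
def foc(c): return 200/np.tan(np.radians(c['vfov'])/2)
def plane(c,u,v,z):
    E=np.array(c['extrinsics']);f=foc(c); r=E[:3,:3]@np.array([(u-c['cx'])/f,(v-c['cy'])/f,1]); o=E[:3,3]; return o+r*(z-o[2])/r[2]
def cloud(d,c):
    E=np.array(c['extrinsics']);f=foc(c); v,u=np.mgrid[0:400,0:640]; P=np.stack([(u-c['cx'])/f*d,(v-c['cy'])/f*d,d],-1); return P@E[:3,:3].T+E[:3,3]
def proj(c,p):
    E=np.array(c['extrinsics']);f=foc(c); q=E[:3,:3].T@(np.array(p)-E[:3,3]); return q[0]/q[2]*f+c['cx'],q[1]/q[2]*f+c['cy']
E
python3 - <<'E'
from h import *
s=get_state();print(s)
for n in('scene','top','wrist'):
    im,d,c=snap(n,n+'0'); print(n,c['vfov'],c['cx'],c['cy'],np.round(c['extrinsics'],3).tolist())
E
```

```text
pics
{'clock': 0.0, 'joint_positions': array([ 1.09961984e+00,  1.31134899e-01,  1.48928790e+00, -2.20574286e-06,
        1.52298986e+00, -8.54003459e-02]), 'qd': array([-2.02601996e-03, -9.69098337e-04, -9.16131397e-06,  1.03410149e-03,
        2.33749900e-03, -3.78299657e-04]), 'effort': array([ 1.02679242e-03, -5.59836388e+01, -4.91762674e+01,  7.67429033e-02,
        3.51214490e-02, -1.88934687e-04]), 'tool_pos': array([0.2254875 , 0.55540209, 0.2175984 ]), 'orientation': array([ 0.58688737,  0.39431801, -0.39544223, -0.586261  ]), 'ft_force': array([ 0.55867751, -0.24475419, -0.83844791]), 'moment': array([-0.0462316 ,  0.01850542, -0.02098399]), 'opening': 0.9984408294956618}
scene 57.48364091494839 318.5585964093608 201.94923930870206 [[0.758, -0.422, 0.496, 0.047], [-0.652, -0.513, 0.558, -0.609], [0.019, -0.747, -0.665, 0.847], [0.0, 0.0, 0.0, 1.0]]
top 54.70199620768797 329.3930734168575 204.57654557692118 [[-0.02, -0.997, 0.074, 0.508], [-1.0, 0.018, -0.023, 0.027], [0.021, -0.075, -0.997, 1.082], [0.0, 0.0, 0.0, 1.0]]
wrist 71.451140098663 325.06013772414065 198.47626813489816 [[0.376, 0.89, 0.258, 0.155], [0.927, -0.36, -0.106, 0.585], [-0.002, 0.279, -0.96, 0.385], [0.0, 0.0, 0.0, 1.0]]
```

View pics/top0.png

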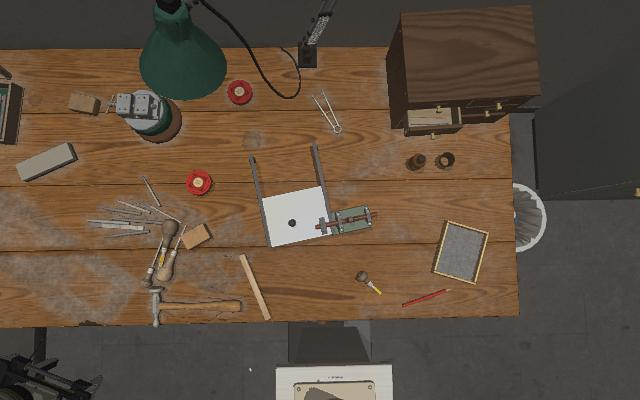

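View pics/scene0.png

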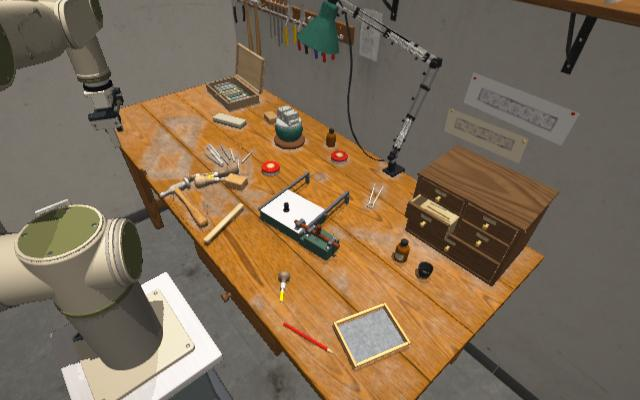

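```bash
python3 - <<'E'
from h import *
im,d,c=load('top0')
cv2.imwrite('pics/top0c.png',cv2.resize(im[130:280,230:400,::-1],None,fx=4.5,fy=4,interpolation=cv2.INTER_CUBIC)[:600,:765])
P=cloud(d,c)
# table check
print('table z',np.median(P[200:260,330:420,2]))
# cover
h=cv2.cvtColor(im,cv2.COLOR_RGB2HSV)
m=((h[...,1]<40)&(h[...,2]>150)); m[:, :250]=0; m[:,340:]=0; m[:170]=0; m[260:]=0
m=m.astype(np.uint8); n,l,s,ce=cv2.connectedComponentsWithStats(m); i=1+np.argmax(s[1:,4]); print(s[i],ce[i], np.median(P[l==i][:,2]))
r=cv2.minAreaRect(np.argwhere(l==i)[:,::-1].astype(np.float32)); b=cv2.boxPoints(r)
for p in b: print(p,plane(c,*p,0.0445))
for n,u,v,z in [('cknob',292,223,.073),('bknob',347,218,.092),('tray',461,252,.022),('oil',415,161,.08),('loupe',445,160,.034),('tin',198,182,.024),('cork',195,237,.032),('tin2',239,92,.024)]:
    print(n,np.round(plane(c,u,v,z),3),np.round(P[v,u],3))
E
```

```text
table z 6.010247338561481e-05
[ 262  186   70   61 2819] [294.90741398 215.38027669] 0.04388167644414076
[261.11218 198.19025] [0.60553624 0.18653508 0.0445    ]
[321.00488 185.35611] [0.63745959 0.02524345 0.0445    ]
[331.36584 233.70734] [ 5.06796370e-01 -1.13005607e-04  4.45000000e-02]
[271.47314 246.54147] [0.47589908 0.15991698 0.0445    ]
cknob [0.537 0.103 0.073] [0.537 0.102 0.075]
bknob [ 0.546 -0.04   0.092] [ 0.548 -0.042  0.057]
tray [ 0.45  -0.355  0.022] [ 0.449 -0.362  0.004]
oil [ 0.693 -0.223  0.08 ] [ 0.698 -0.229  0.055]
loupe [ 0.703 -0.318  0.034] [ 0.71  -0.329 -0.   ]
tin [0.655 0.361 0.024] [0.656 0.363 0.02 ]
cork [0.505 0.366 0.032] [0.505 0.366 0.032]
tin2 [0.906 0.249 0.024] [0.906 0.249 0.024]
```

View pics/top0c.png

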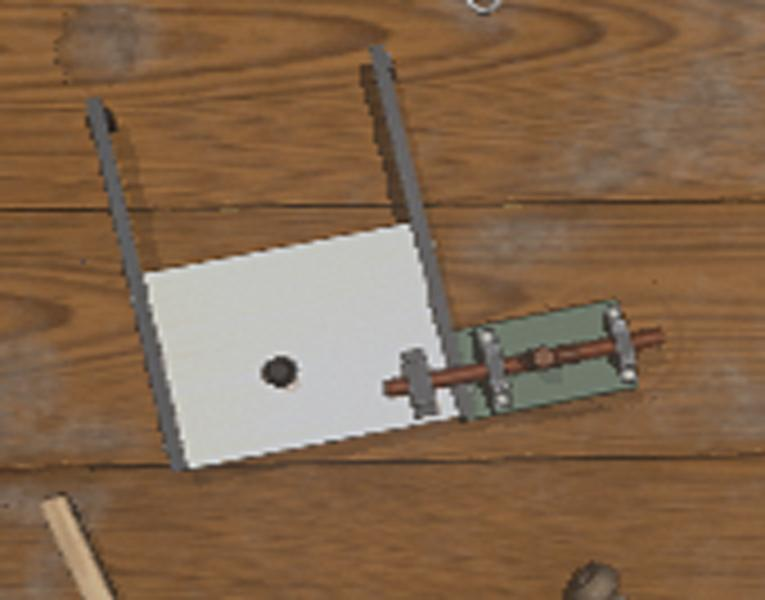

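```bash
python3 - <<'E'
from h import *
from scipy.spatial.transform import Rotation as R
s=get_state(); M=R.from_quat(s['orientation']).as_matrix(); print(M.round(3)); print('jaw yaw',np.degrees(np.arctan2(M[1,0],M[0,0])))
im,d,c=load('top0')
print(plane(c,350.7,219.2,.092), plane(c,292,222.5,.073))
for f,n in(('scene0','bk'),):
    im,d,c=load(f); cv2.imwrite('pics/sc.png',cv2.resize(im[170:270,250:350,::-1],None,fx=6,fy=6,interpolation=cv2.INTER_CUBIC))
E
```

```text
[[ 0.376 -0.001 -0.927]
 [ 0.927 -0.001  0.376]
 [-0.001 -1.     0.   ]]
jaw yaw 67.89687729917954
[ 0.5429233  -0.04916559  0.092     ] [0.53791001 0.10249538 0.073     ]
```

View pics/sc.png

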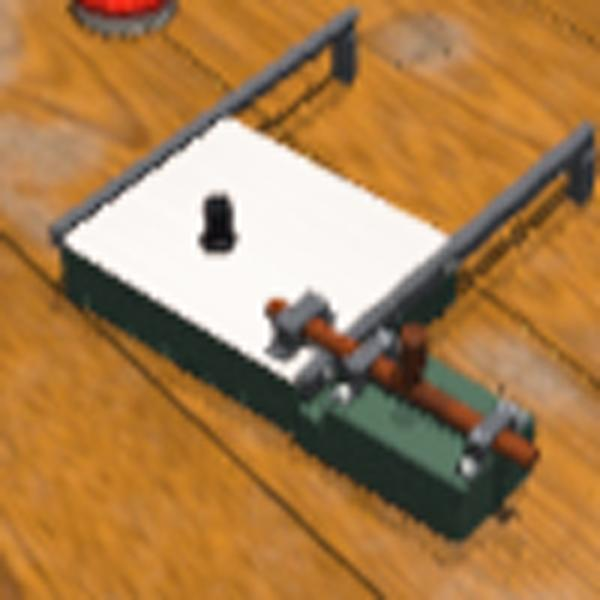

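carry_out([
  [60,60,-60,0,-10],
  [60,100,-120,0,-20],
  [60,140,-180,0,-30],
  [60,175,-240,0,-40],
  [60,205,-300,0,-50],
  [60,235,-360,0,-56],
  [60,260,-420,0,-56],
  [60,285,-480,0,-56],
  [60,305,-540,0,-56],
  [60,317,-605,0,-56],
])

```text
clock: 1.4
tool_pos: [0.5254, 0.0122, 0.2184]
orientation: [-0.703, -0.073, 0.073, 0.703]
ft_force: [1.1, -0.2, -0.6]
opening: 0.645
```

carry_out([
  [60,0,0,-10,0],
  [60,0,0,-10,0],
])

```text
clock: 1.65
tool_pos: [0.5241, 0.0143, 0.2072]
orientation: [-0.703, -0.072, 0.074, 0.704]
ft_force: [-0.3, 1.0, 0.9]
opening: 0.646
```

```bash
python3 - <<'E'
from h import *
snap('wrist','w1'); s=get_state(); print(s['tool_pos'],s['ft_force'],s['joint_positions'],s['clock'])
E
```

```text
[0.52432642 0.01501431 0.20782741] [0.64678507 0.44064606 0.53524611] [-6.94713258e-02 -6.73881867e-02  1.70986988e+00  4.63299097e-04
  1.50094714e+00 -2.77490937e-01] 1.7
```

View pics/w1.png

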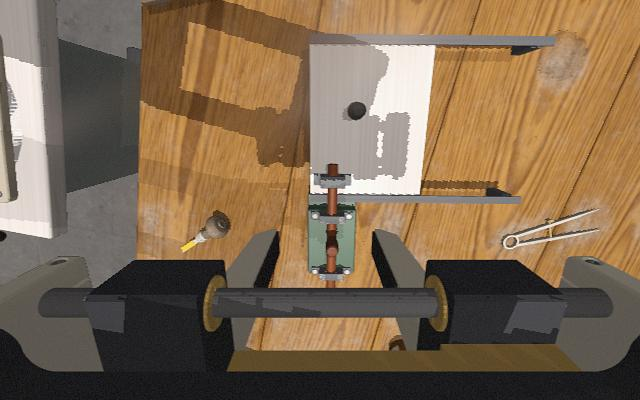

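```bash
python3 - <<'E'
from h import *
im,d,c=load('w1'); P=cloud(d,c)
cv2.imwrite('pics/w1c.png',cv2.resize(im[90:300,290:390,::-1],None,fx=5,fy=2.8,interpolation=cv2.INTER_CUBIC) if 0 else cv2.resize(im[200:290,290:390,::-1],None,fx=6,fy=6,interpolation=cv2.INTER_CUBIC))
for y in range(228,262,4): print(y,[ '%.3f'%P[y,x,2] for x in range(322,344,2)])
# tops above 84 mm
m=(P[...,2]>.082)&(P[...,2]<.1); m[:200]=0;m[270:]=0;m[:,:310]=0;m[:,:]=m; m[:,355:]=0
print(m.sum(),P[m].mean(0),np.argwhere(m).mean(0))
m=(P[...,2]>.066)&(P[...,2]<.08); m[:90]=0;m[130:]=0;m[:,:330]=0;m[:,380:]=0
print(m.sum(),P[m].mean(0),np.argwhere(m).mean(0), plane(c,*np.argwhere(m).mean(0)[::-1],.073))
# cover edges by rails: long edges
def fit(m):
    pts=P[m][:,:2]; mu=pts.mean(0); u,s,v=np.linalg.svd(pts-mu,full_matrices=False); return mu,np.degrees(np.arctan2(v[0,1],v[0,0])),len(pts)
h=cv2.cvtColor(im,cv2.COLOR_RGB2HSV)
m=(abs(P[...,2]-.0475)<.004)&(h[...,1]<60)&(h[...,2]<140)
a=m.copy(); a[:30]=0;a[48:]=0;a[:,:310]=0;a[:,556:]=0
b=m.copy(); b[:193]=0;b[204:]=0;b[:,358:][:,165:]=0;b[:,:358]=0
print(fit(a),fit(b))
E
```

```text
228 ['0.046', '0.047', '0.047', '0.057', '0.060', '0.061', '0.059', '0.058', '0.047', '0.047', '0.047']
232 ['0.047', '0.047', '0.046', '0.059', '0.059', '0.061', '0.060', '0.057', '0.046', '0.047', '0.046']
236 ['0.047', '0.047', '0.046', '0.058', '0.061', '0.063', '0.060', '0.058', '0.045', '0.046', '0.048']
240 ['0.046', '0.045', '0.047', '0.076', '0.078', '0.080', '0.078', '0.075', '0.045', '0.046', '0.046']
244 ['0.047', '0.046', '0.077', '0.086', '0.089', '0.089', '0.089', '0.086', '0.078', '0.047', '0.046']
248 ['0.046', '0.046', '0.089', '0.093', '0.094', '0.094', '0.094', '0.093', '0.090', '0.046', '0.047']
252 ['0.046', '0.046', '0.046', '0.093', '0.094', '0.093', '0.094', '0.093', '0.091', '0.046', '0.046']
256 ['0.047', '0.046', '0.046', '0.059', '0.061', '0.092', '0.060', '0.057', '0.046', '0.047', '0.047']
260 ['0.046', '0.046', '0.047', '0.059', '0.060', '0.060', '0.059', '0.046', '0.047', '0.045', '0.046']
157 [ 0.5462036  -0.04552897  0.09119434] [248.7133758  332.10191083]
199 [0.54111712 0.10524853 0.07587798] [109.8241206  358.42211055] [0.541424   0.10540962 0.073     ]
(array([0.616231  , 0.19282383]), np.float64(11.532155159697957), 1225) (array([0.67991558, 0.03027824]), np.float64(10.910144880095634), 713)
```

View pics/w1c.png

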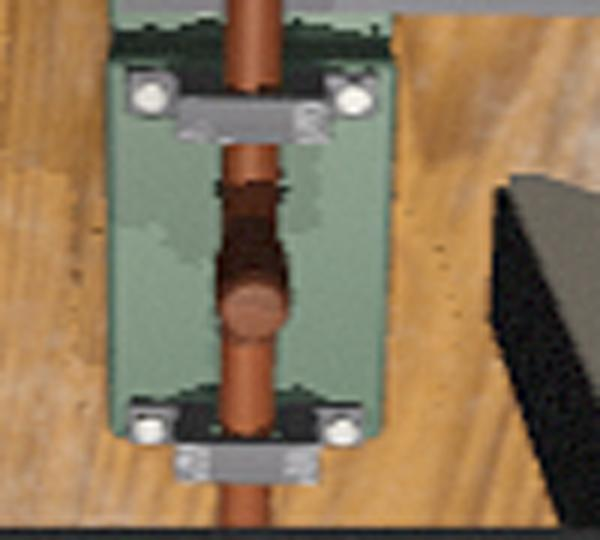

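```bash
python3 - <<'E'
from h import *
im,d,c=load('w1'); print(plane(c,332,251.3,.092))
E
```

```text
[ 0.54667566 -0.0482913   0.092     ]
```

carry_out([
  [50,10,-32,-10,0],
  [50,21,-64,-40,0],
  [50,21,-64,-95,0],
  [50,21,-64,-95,0],
  [50,21,-64,-95,0],
])

```text
clock: 2.33
tool_pos: [0.5468, -0.0486, 0.1155]
orientation: [0.703, 0.074, -0.074, -0.703]
ft_force: [-0.4, -1.0, 1.5]
opening: 0.539
```

```bash
python3 - <<'E'
from h import *
snap('wrist','w2'); s=get_state(); print(s['tool_pos'],s['ft_force'],s['clock'])
E
```

```text
[ 0.5476106  -0.04895493  0.11644695] [-0.21653608  0.08250901  0.6122864 ] 2.375
```

View pics/w2.png

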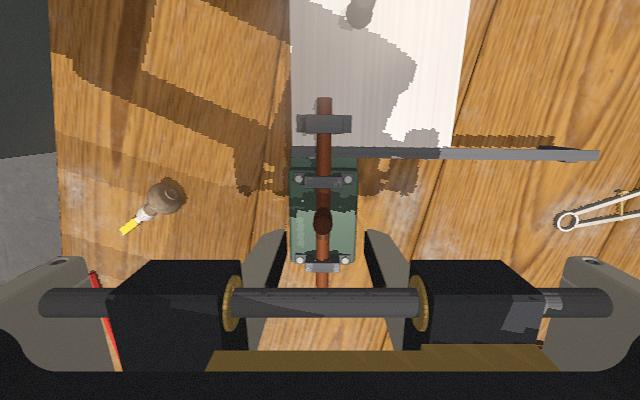

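```bash
python3 - <<'E'
from h import *
im,d,c=load('w2'); print(proj(c,(0.5476,-0.049,.092)))
P=cloud(d,c); m=(P[...,2]>.088)&(P[...,2]<.1); m[:190]=0;m[240:]=0;m[:,:305]=0;m[:,340:]=0
q=np.argwhere(m).mean(0)[::-1];print(m.sum(),P[m].mean(0),q,plane(c,*q,.092))
E
```

```text
(np.float64(323.375329144218), np.float64(226.42239757476392))
299 [ 0.5468589  -0.0475125   0.09283645] [322.7993311 224.7993311] [ 0.54692024 -0.04783355  0.092     ]
```

carry_out([
  [50,0,1,-24,0],
  [50,0,1,-48,0],
  [50,0,1,-48,0],
  [10,0,1,-48,0],
  [10,0,1,-48,0],
  [10,0,1,-48,0],
  [10,0,1,-48,0],
], grip_force=40)

```text
clock: 3.25
tool_pos: [0.5453, -0.0492, 0.0659]
orientation: [0.703, 0.073, -0.074, -0.703]
ft_force: [-17.0, -4.7, 13.6]
opening: 0.158
```

carry_out([
  [10,-2,2,2,0],
  [10,-3,5,2,0],
  [10,-3,8,2,0],
  [10,-4,11,2,0],
  [10,-4,11,2,0],
])

```text
clock: 3.88
tool_pos: [0.5438, -0.0438, 0.0666]
orientation: [0.707, 0.074, -0.071, -0.7]
ft_force: [14.2, -23.6, -21.7]
opening: 0.15
```

carry_out([
  [10,0,-5,-1,0],
  [10,1,-10,-1,0],
  [10,1,-14,-1,0],
  [10,2,-18,-1,0],
  [10,2,-18,-1,0],
])

```text
clock: 4.5
tool_pos: [0.546, -0.0548, 0.0672]
orientation: [-0.703, -0.075, 0.072, 0.704]
ft_force: [7.5, 5.4, -4.7]
opening: 0.148
```

carry_out([
  [10,1,-4,0,0],
  [10,2,-8,0,0],
  [10,2,-8,0,0],
])

```text
clock: 4.88
tool_pos: [0.5467, -0.0581, 0.067]
orientation: [-0.7, -0.074, 0.073, 0.706]
ft_force: [1.8, 25.7, 4.3]
opening: 0.147
```

carry_out([
  [10,-1,7,0,0],
  [10,-2,12,0,0],
  [10,-3,17,0,0],
  [10,-4,22,0,0],
  [10,-5,27,0,0],
  [10,-5,27,0,0],
])

```text
clock: 5.62
tool_pos: [0.5439, -0.044, 0.0675]
orientation: [0.708, 0.074, -0.071, -0.699]
ft_force: [12.9, -31.9, -12.2]
opening: 0.149
```

carry_out([
  [10,1,-8,0,0],
  [10,2,-13,0,0],
  [10,3,-18,0,0],
  [10,4,-23,0,0],
  [10,5,-28,0,0],
  [10,5,-28,0,0],
])

```text
clock: 6.38
tool_pos: [0.5473, -0.0614, 0.0671]
orientation: [-0.701, -0.074, 0.072, 0.705]
ft_force: [5.4, 15.1, 1.4]
opening: 0.149
```

carry_out([
  [10,1,-4,0,0],
  [10,1,-4,0,0],
])

```text
clock: 6.62
tool_pos: [0.5479, -0.0644, 0.0671]
orientation: [-0.701, -0.074, 0.073, 0.706]
ft_force: [2.2, 20.9, 3.2]
opening: 0.149
```

carry_out([
  [10,1,-3,0,0],
  [10,1,-3,0,0],
])

```text
clock: 6.88
tool_pos: [0.548, -0.065, 0.0669]
orientation: [-0.699, -0.074, 0.074, 0.707]
ft_force: [-1.9, 30.8, 8.1]
opening: 0.151
```

carry_out([
  [10,-1,8,0,0],
  [10,-2,14,0,0],
  [10,-3,19,0,0],
  [10,-4,24,0,0],
  [10,-5,29,0,0],
  [10,-6,34,0,0],
  [10,-6,34,0,0],
])

```text
clock: 7.75
tool_pos: [0.5439, -0.0439, 0.0674]
orientation: [0.707, 0.074, -0.071, -0.7]
ft_force: [7.6, -21.6, -6.6]
opening: 0.151
```

carry_out([
  [10,1,-6,0,0],
  [10,2,-12,0,0],
  [10,3,-17,0,0],
  [10,4,-22,0,0],
  [10,5,-27,0,0],
  [10,6,-32,0,0],
  [10,6,-32,0,0],
])

```text
clock: 8.62
tool_pos: [0.5488, -0.0686, 0.0672]
orientation: [-0.703, -0.074, 0.073, 0.704]
ft_force: [2.5, 5.8, 1.6]
opening: 0.151
```

carry_out([
  [10,1,-5,0,0],
  [10,2,-10,0,0],
  [10,3,-15,0,0],
  [10,4,-19,0,0],
  [10,5,-23,0,0],
  [10,5,-23,0,0],
])

```text
clock: 9.38
tool_pos: [0.5534, -0.0917, 0.0671]
orientation: [-0.703, -0.074, 0.073, 0.704]
ft_force: [0.9, 5.6, 4.1]
opening: 0.147
```

carry_out([
  [10,1,-4,0,0],
  [10,1,-6,0,0],
  [10,1,-6,0,0],
])

```text
clock: 9.75
tool_pos: [0.5535, -0.0922, 0.0669]
orientation: [-0.7, -0.073, 0.074, 0.707]
ft_force: [-3.4, 29.6, 11.9]
opening: 0.147
```

carry_out([
  [10,0,5,0,0],
  [50,0,5,0,0],
  [50,0,5,0,0],
  [50,0,5,0,0],
  [50,0,5,40,0],
  [50,0,30,65,0],
  [50,-7,90,65,0],
  [50,-14,150,65,0],
  [50,-14,202,65,0],
  [50,-14,202,65,0],
])

```text
clock: 11.0
tool_pos: [0.5397, 0.1063, 0.1317]
orientation: [-0.703, -0.075, 0.075, 0.703]
ft_force: [0.0, -0.1, 0.1]
opening: 0.539
```

```bash
python3 - <<'E'
from h import *
snap('wrist','w3'); s=get_state(); print(s['tool_pos'],s['ft_force'],s['opening'])
im,d,c=load('w3'); P=cloud(d,c); m=(P[...,2]>.068)&(P[...,2]<.08); m[:150]=0;m[260:]=0;m[:,:290]=0;m[:,360:]=0
q=np.argwhere(m).mean(0)[::-1];print(m.sum(),P[m].mean(0),q,plane(c,*q,.073))
E
```

```text
[0.53989985 0.10435425 0.13153969] [-0.08098091 -0.40009212 -0.2667642 ] 0.5391208913019327
273 [0.5413042  0.10410365 0.07505514] [325.27106227 212.81318681] [0.54145476 0.10341062 0.073     ]
```

View pics/w3.png

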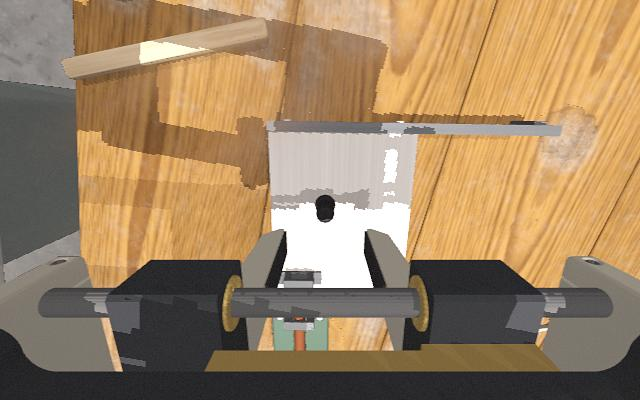

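carry_out([
  [50,1,-1,-50,0],
  [50,1,-1,-80,0],
  [50,1,-1,-80,0],
  [10,1,-1,-80,0],
  [10,1,-1,-80,0],
  [10,1,-1,-80,0],
  [10,1,-1,-80,0],
], grip_force=25)

```text
clock: 11.92
tool_pos: [0.5415, 0.1021, 0.0524]
orientation: [0.703, 0.074, -0.073, -0.703]
ft_force: [0.3, -0.6, 5.7]
opening: 0.164
```

carry_out([
  [10,12,2,0,0],
  [10,30,6,0,0],
  [10,48,10,0,0],
  [10,66,14,0,0],
  [10,84,17,0,0],
  [10,102,21,0,0],
  [10,116,24,0,0],
  [10,124,25,0,0],
  [10,128,26,0,0],
  [10,128,26,0,0],
])

```text
clock: 13.18
tool_pos: [0.6633, 0.1264, 0.0519]
orientation: [0.704, 0.068, -0.078, -0.703]
ft_force: [-34.3, -9.9, 28.9]
opening: 0.165
```

carry_out([
  [10,-5,-1,0,0],
  [50,-5,-1,0,0],
  [50,-5,-1,0,0],
  [50,-5,-1,0,0],
  [50,-5,-1,55,0],
  [50,-30,-20,110,0],
  [50,-80,-50,158,0],
  [50,-119,-68,158,0],
  [50,-119,-68,158,0],
  [50,-119,-68,158,0],
])

```text
clock: 14.42
tool_pos: [0.5506, 0.0603, 0.2099]
orientation: [-0.703, -0.074, 0.073, 0.703]
ft_force: [0.1, -0.2, 0.1]
opening: 0.539
```

```bash
python3 - <<'E'
from h import *
snap('wrist','w4'); s=get_state(); print(s['tool_pos'],s['ft_force'],s['opening'],s['clock'])
snap('top','t4')
E
```

```text
[0.55087954 0.06047196 0.20967182] [ 0.57859427 -0.27281132  0.44297834] 0.5375021859953708 14.475
```

View pics/w4.png

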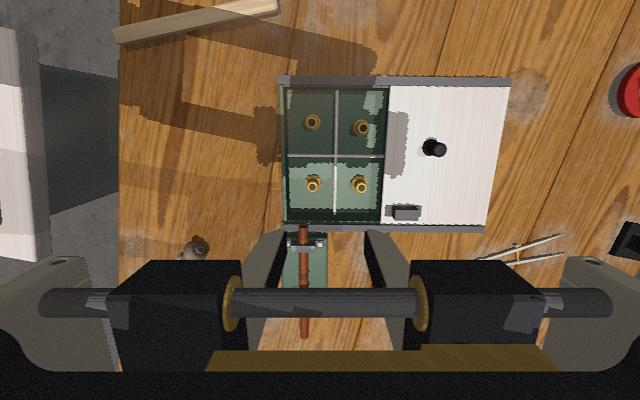

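View pics/t4.png

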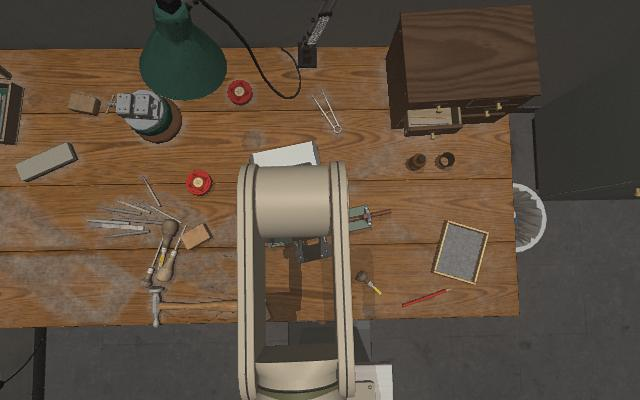

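```bash
python3 - <<'E'
from h import *
im,d,c=load('w4'); P=cloud(d,c)
cv2.imwrite('pics/w4c.png',cv2.resize(im[70:230,275:395,::-1],None,fx=5,fy=3.7,interpolation=cv2.INTER_CUBIC))
for (u,v) in [(312,122),(361,127),(313,183),(361,184)]:
    m=np.zeros((400,640),bool); m[v-14:v+15,u-14:u+15]=1
    m&=(P[...,2]>.031)&(P[...,2]<.043)
    pts=np.argwhere(m)[:,::-1].astype(np.float32)
    (cx,cy),r=cv2.minEnclosingCircle(pts); b=cv2.boundingRect(pts.astype(np.int32))
    f=foc(c); 
    print(len(pts),(cx,cy),r,b,P[m].mean(0).round(4),'plane',plane(c,cx,cy,.036).round(4))
# tray from top
im,d,c=load('t4'); h=cv2.cvtColor(im,cv2.COLOR_RGB2HSV)
print(h[252,461],h[252,440],h[226,455])
m=(h[...,1]<50)&(h[...,2]>70); m[:215]=0;m[290:]=0;m[:,:425]=0;m[:,495:]=0
r=cv2.minAreaRect(np.argwhere(m)[:,::-1].astype(np.float32)); print(r)
n,l,s,ce=cv2.connectedComponentsWithStats(m.astype(np.uint8)); i=1+np.argmax(s[1:,4]); pts=np.argwhere(l==i)[:,::-1].astype(np.float32); r=cv2.minAreaRect(pts); print(s[i],ce[i],r)
print([plane(c,*p,.006).round(4) for p in cv2.boxPoints(r)], plane(c,*ce[i],.006))
E
```

```text
128 (311.9166564941406, 122.0) 6.351503372192383 (306, 116, 13, 13) [0.5219 0.128  0.0362] plane [0.5221 0.1281 0.036 ]
127 (363.0, 127.5) 6.265082359313965 (357, 122, 13, 12) [0.5825 0.1345 0.0361] plane [0.5826 0.1344 0.036 ]
108 (312.4473571777344, 185.76315307617188) 5.825952053070068 (307, 180, 12, 12) [0.5378 0.0523 0.036 ] plane [0.5377 0.0523 0.036 ]
108 (361.1712341308594, 186.80137634277344) 5.918512344360352 (356, 181, 12, 12) [0.598  0.0636 0.0361] plane [0.598  0.0637 0.036 ]
[ 13  15 122] [ 26  89 193] [ 15  13 118]
((459.7358703613281, 251.92453002929688), (37.08734893798828, 48.900352478027344), 15.945395469665527)
[ 436  224   48   57 1780] [459.66966292 252.01123596] ((459.7358703613281, 251.92453002929688), (37.08734893798828, 48.900352478027344), 15.945395469665527)
[array([ 0.3999, -0.2868,  0.006 ]), array([ 0.5293, -0.3299,  0.006 ]), array([ 0.4989, -0.4291,  0.006 ]), array([ 0.3698, -0.3851,  0.006 ])] [ 0.44891253 -0.35741519  0.006     ]
```

View pics/w4c.png

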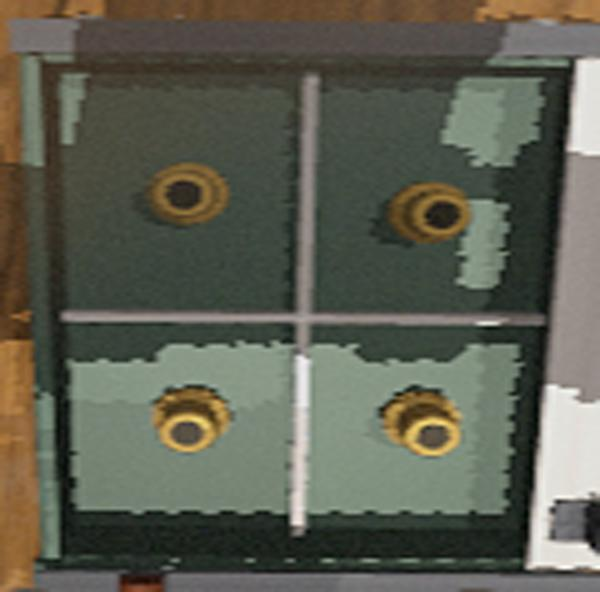

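carry_out([
  [36,0,20,0,-10],
  [36,-10,40,0,-20],
  [36,-20,60,0,-30],
  [36,-28,68,0,-40],
  [36,-28,68,0,-50],
  [36,-28,68,-20,-60],
  [36,-28,68,-60,-70],
  [36,-28,68,-90,-80],
  [36,-28,68,-110,-90],
  [36,-28,68,-110,-90],
])

```text
clock: 15.78
tool_pos: [0.5209, 0.1284, 0.0971]
orientation: [0.551, -0.446, 0.444, -0.548]
ft_force: [-0.8, 0.1, 0.3]
opening: 0.384
```

```bash
python3 - <<'E'
from h import *
snap('wrist','w5'); s=get_state(); print(s['tool_pos'],s['ft_force'],s['opening'],s['clock'])
im,d,c=load('w5'); print(proj(c,(.522,.128,.036)))
P=cloud(d,c)
u,v=map(int,proj(c,(.522,.128,.036)))
m=np.zeros((400,640),bool); m[v-30:v+30,u-30:u+30]=1
m&=(P[...,2]>.031)&(P[...,2]<.043)
pts=np.argwhere(m)[:,::-1].astype(np.float32); (cx,cy),r=cv2.minEnclosingCircle(pts); print(cx,cy,r,plane(c,cx,cy,.036))
E
```

```text
[0.52194191 0.12849529 0.09872987] [-0.03534947  0.63710116  0.08421176] 0.3883420578571315 15.825
(np.float64(324.86432517053106), np.float64(211.68619284984254))
325.6666564941406 210.5 8.661955833435059 [0.52321249 0.12754764 0.036     ]
```

View pics/w5.png

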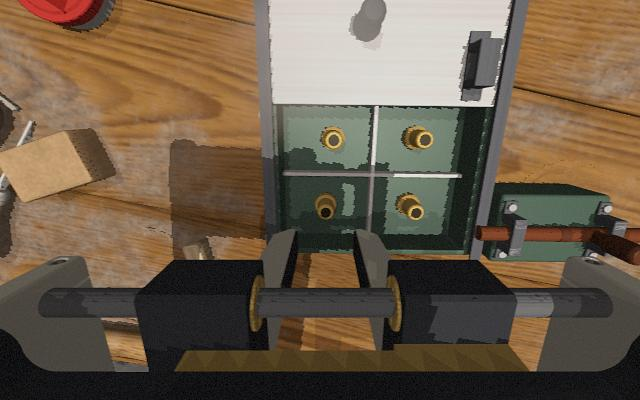

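carry_out([
  [36,1,0,-50,0],
  [36,1,0,-82,0],
  [36,1,0,-82,0],
  [8,1,0,-82,0],
  [8,1,0,-82,0],
  [8,1,0,-82,0],
  [8,1,0,-82,0],
])

```text
clock: 16.7
tool_pos: [0.5247, 0.1284, 0.0196]
orientation: [-0.548, 0.445, -0.446, 0.55]
ft_force: [-0.0, 0.1, 7.5]
opening: 0.152
```

carry_out([
  [8,0,0,50,0],
  [8,0,0,92,0],
  [8,0,0,92,0],
])

```text
clock: 17.08
tool_pos: [0.5264, 0.1286, 0.1147]
orientation: [-0.547, 0.443, -0.447, 0.551]
ft_force: [0.5, 0.2, 0.3]
opening: 0.153
```

```bash
cat > tray.py <<'E'
from h import *
def tray(f):
    im,d,c=snap('top',f); h=cv2.cvtColor(im,cv2.COLOR_RGB2HSV); P=cloud(d,c)
    m=(h[...,1]<50)&(h[...,2]>70)&(abs(P[...,2]-.005)<.012)&(P[...,1]<-.2)&(P[...,0]>.28)&(P[...,0]<.62)&(P[...,1]>-.5)
    m=cv2.morphologyEx(m.astype(np.uint8),cv2.MORPH_OPEN,np.ones((3,3)))
    m=cv2.morphologyEx(m,cv2.MORPH_CLOSE,np.ones((9,9)))
    n,l,s,ce=cv2.connectedComponentsWithStats(m); i=1+np.argmax(s[1:,4]); r=cv2.minAreaRect(np.argwhere(l==i)[:,::-1].astype(np.float32))
    b=np.array([plane(c,*p,.006) for p in cv2.boxPoints(r)]); ctr=b.mean(0); e=[b[1]-b[0],b[2]-b[1]]; L=max(e,key=np.linalg.norm); S=min(e,key=np.linalg.norm)
    if L[0]<0:L=-L
    u=L/np.linalg.norm(L); print('tray',ctr.round(4),'len',np.linalg.norm(L).round(3),np.linalg.norm(S).round(3),'ang',np.degrees(np.arctan2(u[1],u[0])).round(1))
    for t in(45,15,-15,-45): print(t,(ctr+u*t/1000).round(4)[:2])
if __name__=='__main__':
    import sys; tray(sys.argv[1]); s=get_state(); print(s['tool_pos'],s['ft_force'],s['opening'],s['clock'])
E
python3 tray.py t6
```

```text
tray [ 0.4494 -0.3579  0.006 ] len 0.137 0.103 ang -17.7
45 [ 0.4923 -0.3716]
15 [ 0.4637 -0.3624]
-15 [ 0.4351 -0.3533]
-45 [ 0.4066 -0.3442]
[0.52480346 0.12838408 0.11209163] [ 0.16439611  0.04371375 -0.18787327] 0.15330822705635022 17.125
```

carry_out([
  [8,-2,-30,30,0],
  [8,-6,-85,40,0],
  [8,-10,-140,40,0],
  [8,-14,-195,40,0],
  [8,-17,-250,40,0],
  [8,-21,-305,40,-8],
  [8,-24,-360,40,-15],
  [8,-28,-415,30,-22],
  [8,-30,-465,0,-29],
  [8,-31,-499,-40,-29],
])

```text
clock: 18.38
tool_pos: [0.4915, -0.3733, 0.0682]
orientation: [0.419, -0.569, 0.57, -0.419]
ft_force: [0.6, 0.5, -1.2]
opening: 0.151
```

carry_out([
  [8,0,1,-35,0],
  [8,0,1,-51,0],
  [8,0,1,-51,0],
  [32,0,1,-51,0],
  [32,0,1,-51,0],
  [32,0,1,-20,0],
  [32,0,1,40,0],
  [32,0,1,80,0],
])

```text
clock: 19.38
tool_pos: [0.4929, -0.3703, 0.153]
orientation: [0.42, -0.568, 0.57, -0.42]
ft_force: [0.6, -0.7, 0.8]
opening: 0.345
```

```bash
python3 - <<'E'
from h import *
snap('wrist','w7'); s=get_state(); print(s['tool_pos'],s['ft_force'],s['opening'],s['clock'])
E
```

```text
[ 0.49500339 -0.37213678  0.1592314 ] [ 1.84859405 -1.00545983  4.03585841] 0.34470056659159026 19.425
```

View pics/w7.png

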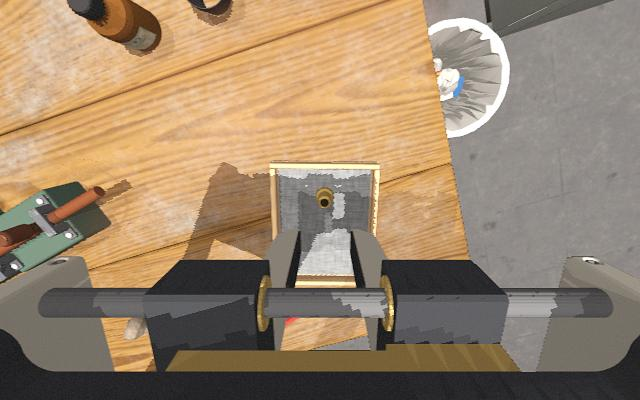

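carry_out([
  [36,10,50,0,8],
  [36,20,105,0,16],
  [36,30,160,0,24],
  [36,40,215,0,29],
  [36,50,270,0,29],
  [36,60,325,0,29],
  [36,70,380,0,29],
  [36,80,435,0,29],
  [36,90,490,-20,29],
  [36,91,505,-60,29],
])

```text
clock: 20.68
tool_pos: [0.5851, 0.1391, 0.0915]
orientation: [-0.548, 0.443, -0.446, 0.552]
ft_force: [-0.3, -0.8, -0.3]
opening: 0.393
```

carry_out([
  [36,0,0,0,0],
  [36,0,0,0,0],
])

```text
clock: 20.92
tool_pos: [0.5835, 0.1345, 0.0908]
orientation: [-0.549, 0.445, -0.446, 0.549]
ft_force: [0.5, 0.3, 0.2]
opening: 0.382
```

```bash
cat > fer.py <<'E'
from h import *
import sys
n,x,y=sys.argv[1],float(sys.argv[2]),float(sys.argv[3])
im,d,c=snap('wrist',n); s=get_state(); print(s['tool_pos'],s['ft_force'],s['opening'],s['clock'])
P=cloud(d,c); u,v=map(int,proj(c,(x,y,.036)))
m=np.zeros((400,640),bool); m[v-22:v+22,u-22:u+22]=1
m&=(P[...,2]>.031)&(P[...,2]<.043)&(np.hypot(P[...,0]-x,P[...,1]-y)<.02)
pts=np.argwhere(m)[:,::-1].astype(np.float32); (cx,cy),r=cv2.minEnclosingCircle(pts); p=plane(c,cx,cy,.036); print(cx,cy,r,p.round(4),'shift mm',((p-s['tool_pos'])*1000).round(1))
E
python3 fer.py w8 .5825 .1345
```

```text
[0.58416125 0.13426153 0.09155492] [-0.30993974  0.07934029  0.16777169] 0.3858193209379438 20.975
324.9814758300781 214.6481475830078 8.880693435668945 [0.5843 0.1337 0.036 ] shift mm [  0.2  -0.6 -55.6]
```

View pics/w8.png

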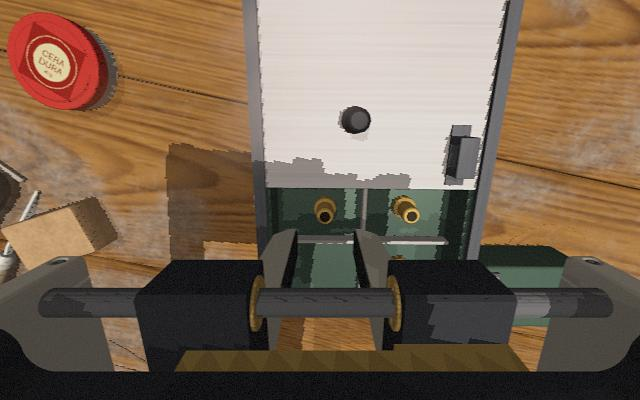

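carry_out([
  [36,0,0,-45,0],
  [36,0,0,-72,0],
  [36,0,0,-72,0],
  [8,0,0,-72,0],
  [8,0,0,-72,0],
  [8,0,0,-72,0],
  [8,0,0,-72,0],
  [8,0,0,-22,0],
  [8,0,0,30,0],
  [8,0,0,50,0],
])

```text
clock: 22.22
tool_pos: [0.5853, 0.1356, 0.1442]
orientation: [-0.548, 0.444, -0.447, 0.551]
ft_force: [0.4, 0.0, -0.4]
opening: 0.152
```

```bash
python3 tray.py t9
```

```text
tray [ 0.4495 -0.3576  0.006 ] len 0.137 0.102 ang -17.7
45 [ 0.4924 -0.3713]
15 [ 0.4638 -0.3622]
-15 [ 0.4352 -0.3531]
-45 [ 0.4066 -0.3439]
[0.58580648 0.13568163 0.14553537] [ 1.29839422 -0.35289659  1.62549505] 0.15141098317910479 22.275
```

carry_out([
  [8,-8,-40,10,0],
  [8,-24,-95,10,0],
  [8,-36,-150,10,0],
  [8,-50,-205,10,0],
  [8,-62,-260,10,0],
  [8,-76,-315,10,-8],
  [8,-88,-370,10,-15],
  [8,-100,-425,0,-22],
  [8,-112,-475,-20,-29],
  [8,-119,-497,-60,-29],
])

```text
clock: 23.52
tool_pos: [0.4636, -0.3651, 0.0791]
orientation: [0.419, -0.569, 0.571, -0.419]
ft_force: [-0.2, 0.2, 0.4]
opening: 0.155
```

carry_out([
  [8,0,0,-10,0],
  [8,0,0,-40,0],
  [8,0,0,-61,0],
  [8,0,0,-61,0],
  [32,0,0,-61,0],
  [32,0,0,-61,0],
  [32,0,0,-30,0],
  [32,0,0,20,0],
  [32,0,0,70,0],
])

```text
clock: 24.65
tool_pos: [0.464, -0.3616, 0.1513]
orientation: [0.42, -0.569, 0.569, -0.42]
ft_force: [1.2, -0.2, 0.3]
opening: 0.344
```

```bash
python3 - <<'E'
from h import *
snap('wrist','w10'); s=get_state(); print(s['tool_pos'],s['ft_force'],s['opening'],s['clock'])
E
```

```text
[ 0.46702791 -0.36435938  0.16007194] [ 3.14743803 -1.07302193  5.58405489] 0.34444225249765903 24.7
```

View pics/w10.png

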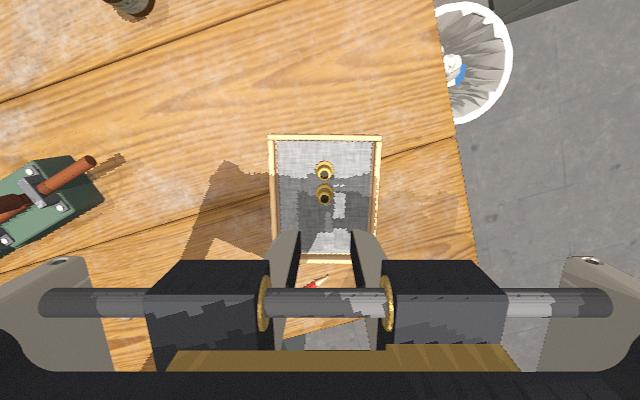

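carry_out([
  [36,9,50,0,8],
  [36,18,105,0,16],
  [36,28,160,0,24],
  [36,38,215,0,29],
  [36,48,270,0,29],
  [36,58,325,0,29],
  [36,68,375,0,29],
  [36,74,415,-30,29],
  [36,74,415,-55,29],
  [36,74,415,-55,29],
])

```text
clock: 25.95
tool_pos: [0.5363, 0.0537, 0.0927]
orientation: [0.55, -0.446, 0.444, -0.548]
ft_force: [-0.1, 0.0, -0.0]
opening: 0.385
```

```bash
python3 fer.py w11 .538 .0525
```

```text
[0.53742905 0.05321232 0.09431156] [ 0.08795641 -0.12291945 -0.41997087] 0.3842062834441634 26.0
328.0 212.0 9.055485725402832 [0.5393 0.0504 0.036 ] shift mm [  1.9  -2.8 -58.3]
```

carry_out([
  [36,1,-2,-45,0],
  [36,1,-2,-77,0],
  [36,1,-2,-77,0],
  [8,1,-2,-77,0],
  [8,1,-2,-77,0],
  [8,1,-2,-77,0],
  [8,1,-2,-77,0],
  [8,1,-2,-27,0],
  [8,1,-2,25,0],
  [8,1,-2,50,0],
])

```text
clock: 27.25
tool_pos: [0.5409, 0.0512, 0.1489]
orientation: [-0.548, 0.444, -0.447, 0.55]
ft_force: [0.1, -0.7, -0.6]
opening: 0.146
```

```bash
python3 tray.py t12
```

```text
tray [ 0.4494 -0.3579  0.006 ] len 0.137 0.103 ang -17.7
45 [ 0.4923 -0.3716]
15 [ 0.4637 -0.3624]
-15 [ 0.4351 -0.3533]
-45 [ 0.4066 -0.3442]
[0.54220702 0.05124902 0.15159801] [2.17261919 0.04833286 1.76531316] 0.1533228329214594 27.3
```

carry_out([
  [8,-10,-40,5,0],
  [8,-24,-95,5,0],
  [8,-38,-150,5,0],
  [8,-53,-205,5,0],
  [8,-67,-260,5,-8],
  [8,-81,-315,5,-16],
  [8,-95,-365,-10,-24],
  [8,-104,-404,-40,-29],
  [8,-104,-404,-70,-29],
  [8,-104,-404,-70,-29],
])

```text
clock: 28.55
tool_pos: [0.4328, -0.3513, 0.0713]
orientation: [-0.42, 0.571, -0.567, 0.419]
ft_force: [-0.1, 0.4, -1.2]
opening: 0.149
```

carry_out([
  [8,0,0,-30,0],
  [8,0,0,-56,0],
  [8,0,0,-56,0],
  [32,0,0,-56,0],
  [32,0,0,-56,0],
  [32,0,0,-30,0],
  [32,0,0,20,0],
  [32,0,0,75,0],
])

```text
clock: 29.55
tool_pos: [0.4348, -0.3525, 0.1514]
orientation: [-0.42, 0.569, -0.569, 0.42]
ft_force: [1.0, -1.4, 0.2]
opening: 0.343
```

```bash
python3 - <<'E'
from h import *
snap('wrist','w13'); s=get_state(); print(s['tool_pos'],s['ft_force'],s['opening'],s['clock'])
E
```

```text
[ 0.4381117  -0.3556455   0.16099494] [ 3.28670363 -3.10725774  5.27476204] 0.34421155201540304 29.6
```

View pics/w13.png

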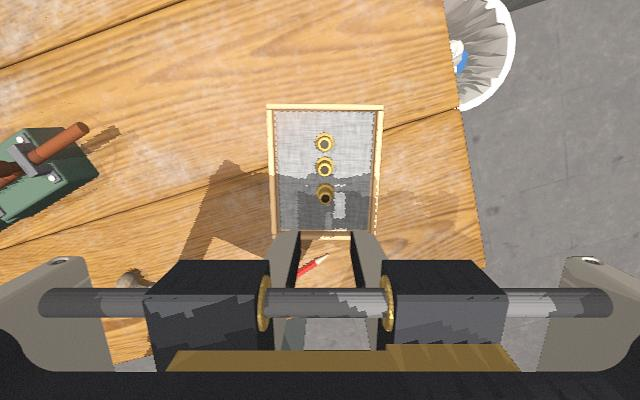

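carry_out([
  [36,18,48,0,8],
  [36,38,100,0,16],
  [36,58,152,0,24],
  [36,78,204,0,29],
  [36,98,256,0,29],
  [36,118,308,0,29],
  [36,138,360,0,29],
  [36,158,405,-20,29],
  [36,163,417,-55,29],
  [36,163,417,-55,29],
])

```text
clock: 30.85
tool_pos: [0.5958, 0.0652, 0.0919]
orientation: [0.551, -0.446, 0.443, -0.548]
ft_force: [0.0, 0.4, -1.1]
opening: 0.387
```

```bash
python3 fer.py w14 .598 .0635
```

```text
[0.59699901 0.06425313 0.09401445] [-0.06214676 -0.20265764 -0.01511839] 0.38655787287457943 30.9
328.4620361328125 210.68988037109375 9.032003402709961 [0.6001 0.0613 0.036 ] shift mm [  3.1  -3.  -58. ]
```

carry_out([
  [36,1,-2,-45,0],
  [36,1,-2,-77,0],
  [36,1,-2,-77,0],
  [8,1,-2,-77,0],
  [8,1,-2,-77,0],
  [8,1,-2,-77,0],
  [8,1,-2,-77,0],
  [8,1,-2,-27,0],
  [8,1,-2,25,0],
  [8,1,-2,50,0],
])

```text
clock: 32.15
tool_pos: [0.601, 0.0623, 0.1492]
orientation: [-0.548, 0.444, -0.447, 0.55]
ft_force: [0.2, 0.2, -0.7]
opening: 0.154
```

```bash
python3 tray.py t15
```

```text
tray [ 0.4495 -0.3576  0.006 ] len 0.137 0.102 ang -17.7
45 [ 0.4924 -0.3713]
15 [ 0.4638 -0.3622]
-15 [ 0.4352 -0.3531]
-45 [ 0.4066 -0.3439]
[0.60225349 0.06231085 0.15199826] [ 1.18589936 -0.36280993  1.87093172] 0.1519632334512742 32.2
```

carry_out([
  [8,-20,-42,5,0],
  [8,-44,-93,5,0],
  [8,-68,-144,5,0],
  [8,-92,-195,5,0],
  [8,-116,-246,5,-8],
  [8,-140,-297,5,-16],
  [8,-164,-348,-10,-24],
  [8,-190,-400,-30,-29],
  [8,-191,-405,-70,-29],
  [8,-191,-405,-70,-29],
])

```text
clock: 33.45
tool_pos: [0.4052, -0.341, 0.0707]
orientation: [-0.42, 0.572, -0.566, 0.419]
ft_force: [-0.2, 0.7, -0.1]
opening: 0.154
```

carry_out([
  [8,0,0,-30,0],
  [8,0,0,-56,0],
  [8,0,0,-56,0],
  [32,0,0,-56,0],
  [32,0,0,-56,0],
  [32,0,0,-30,0],
  [32,0,0,20,0],
  [32,0,0,75,0],
])

```text
clock: 34.45
tool_pos: [0.4078, -0.3424, 0.1514]
orientation: [-0.42, 0.569, -0.569, 0.42]
ft_force: [0.1, -1.0, 0.3]
opening: 0.343
```

```bash
python3 - <<'E'
from h import *
snap('wrist','w16'); s=get_state(); print(s['tool_pos'],s['ft_force'],s['opening'],s['clock'])
E
```

```text
[ 0.41107265 -0.34569827  0.16083462] [ 2.08842876 -2.49704738  6.38818163] 0.3447232280113758 34.5
```

View pics/w16.png

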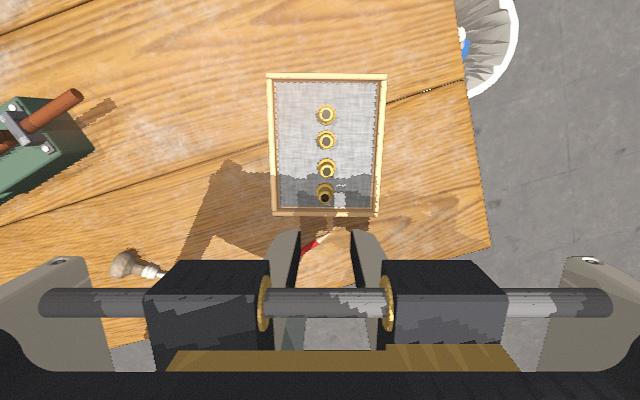

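carry_out([
  [50,22,45,0,10],
  [50,46,95,0,20],
  [50,70,145,0,30],
  [50,94,195,0,40],
  [50,120,245,0,50],
  [50,148,295,0,60],
  [50,176,345,0,70],
  [50,204,395,0,80],
  [50,232,440,0,90],
  [50,255,470,0,100],
])

```text
clock: 35.75
tool_pos: [0.6641, 0.1298, 0.1505]
orientation: [-0.706, 0.041, -0.042, 0.706]
ft_force: [0.9, -1.1, 0.2]
opening: 0.54
```

carry_out([
  [50,0,0,-20,10],
  [50,0,0,-20,19],
  [50,0,0,-20,19],
  [50,0,0,-20,19],
])

```text
clock: 36.25
tool_pos: [0.6635, 0.1271, 0.1306]
orientation: [-0.703, -0.072, 0.071, 0.703]
ft_force: [-0.0, 0.3, 0.2]
opening: 0.534
```

```bash
python3 - <<'E'
from h import *
from scipy.spatial.transform import Rotation as R
snap('wrist','w17'); s=get_state(); print(s['tool_pos'],s['ft_force'],s['opening'],s['clock'])
M=R.from_quat(s['orientation']).as_matrix(); print('jaw yaw',np.degrees(np.arctan2(M[1,0],M[0,0])))
im,d,c=load('w17'); P=cloud(d,c); m=(P[...,2]>.068)&(P[...,2]<.08); m[:150]=0;m[260:]=0;m[:,:290]=0;m[:,360:]=0
q=np.argwhere(m).mean(0)[::-1];print(m.sum(),P[m].mean(0),q,plane(c,*q,.073))
E
```

```text
[0.6635096  0.12706901 0.13053322] [ 0.55539773  0.49223342 -0.03762832] 0.5358114741814689 36.3
jaw yaw 11.718159318663377
282 [0.66375939 0.13034641 0.0750075 ] [324.68439716 209.04964539] [0.66389491 0.12969574 0.073     ]
```

View pics/w17.png

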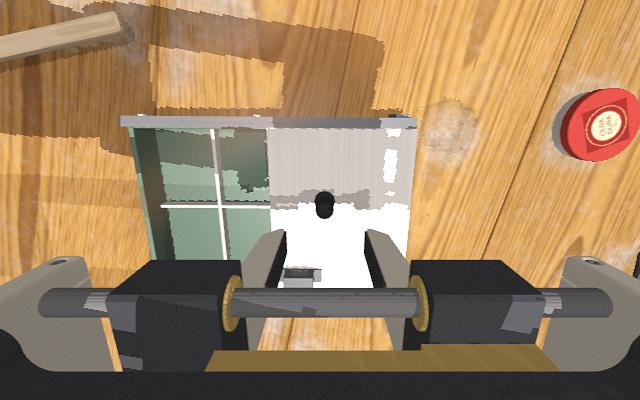

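Box empty; knob well placed. Descend (y +2), grip, and slide shut.

carry_out([
  [50,0,2,-50,0],
  [50,0,2,-79,0],
  [50,0,2,-79,0],
  [10,0,2,-79,0],
  [10,0,2,-79,0],
  [10,0,2,-79,0],
  [10,0,2,-79,0],
])

```text
clock: 37.17
tool_pos: [0.6625, 0.129, 0.0512]
orientation: [0.703, 0.073, -0.074, -0.703]
ft_force: [-3.3, -1.3, 12.0]
opening: 0.161
```

carry_out([
  [10,-12,-2,0,0],
  [10,-30,-6,0,0],
  [10,-48,-10,0,0],
  [10,-66,-14,0,0],
  [10,-84,-17,0,0],
  [10,-102,-21,0,0],
  [10,-116,-24,0,0],
  [10,-124,-25,0,0],
  [10,-127,-26,0,0],
  [10,-127,-26,0,0],
])

```text
clock: 38.42
tool_pos: [0.5398, 0.1045, 0.0515]
orientation: [-0.703, -0.076, 0.07, 0.704]
ft_force: [17.8, 8.8, -13.0]
opening: 0.165
```

carry_out([
  [10,-3,-1,0,0],
  [10,-3,-1,0,0],
])

```text
clock: 38.67
tool_pos: [0.5397, 0.1045, 0.0517]
orientation: [-0.702, -0.078, 0.068, 0.704]
ft_force: [33.9, 14.0, -27.8]
opening: 0.164
```

carry_out([
  [10,6,1,0,0],
  [50,6,1,0,0],
  [50,6,1,0,0],
  [50,6,1,0,0],
  [50,6,1,50,0],
  [50,10,-40,68,0],
  [50,14,-95,68,0],
  [50,18,-150,68,0],
  [50,20,-193,68,0],
  [50,20,-193,68,0],
])

```text
clock: 39.92
tool_pos: [0.5528, -0.0939, 0.1186]
orientation: [0.704, 0.072, -0.072, -0.703]
ft_force: [-0.4, 0.2, -0.9]
opening: 0.537
```

```bash
python3 - <<'E'
from h import *
snap('wrist','w18'); s=get_state(); print(s['tool_pos'],s['ft_force'],s['opening'],s['clock'])
im,d,c=load('w18'); 
P=cloud(d,c); m=(P[...,2]>.088)&(P[...,2]<.1); m[:190]=0;m[245:]=0;m[:,:295]=0;m[:,350:]=0
q=np.argwhere(m).mean(0)[::-1];print(m.sum(),P[m].mean(0),q,plane(c,*q,.092))
E
```

```text
[ 0.55272238 -0.09216689  0.11847341] [-1.1329447   0.04062655  0.60367758] 0.537031521736133 39.975
289 [ 0.55345493 -0.0836235   0.09193314] [326.83737024 214.93425606] [ 0.5534483  -0.08359114  0.092     ]
```

View pics/w18.png

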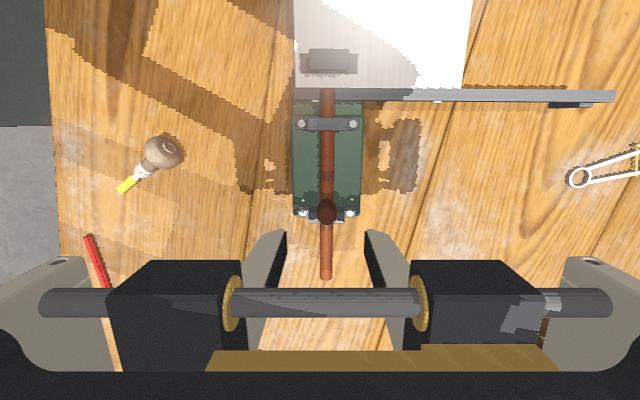

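carry_out([
  [50,1,7,-24,0],
  [50,1,7,-51,0],
  [50,1,7,-51,0],
  [10,1,7,-51,0],
  [10,1,7,-51,0],
  [10,1,7,-51,0],
  [10,1,7,-51,0],
], grip_force=50)

```text
clock: 40.85
tool_pos: [0.5523, -0.0844, 0.068]
orientation: [0.703, 0.072, -0.075, -0.703]
ft_force: [-21.6, -4.5, 14.7]
opening: 0.162
```

carry_out([
  [10,-1,5,0,0],
  [10,-2,10,0,0],
  [10,-3,15,0,0],
  [10,-4,20,0,0],
  [10,-5,25,0,0],
  [10,-6,30,0,0],
  [10,-7,35,0,0],
  [10,-8,40,0,0],
  [10,-9,44,0,0],
  [10,-9,44,0,0],
])

```text
clock: 42.1
tool_pos: [0.5436, -0.0417, 0.0681]
orientation: [0.704, 0.072, -0.074, -0.702]
ft_force: [-10.4, -8.6, 8.5]
opening: 0.149
```

carry_out([
  [10,-1,4,0,0],
  [10,-2,8,0,0],
  [10,-2,10,0,0],
  [10,-2,10,0,0],
])

```text
clock: 42.6
tool_pos: [0.5423, -0.0352, 0.0682]
orientation: [0.706, 0.072, -0.074, -0.701]
ft_force: [-6.7, -23.9, 4.3]
opening: 0.148
```

carry_out([
  [10,0,3,0,0],
  [10,0,3,0,0],
  [10,0,3,0,0],
])

```text
clock: 42.98
tool_pos: [0.5423, -0.035, 0.0682]
orientation: [0.708, 0.071, -0.074, -0.699]
ft_force: [-6.9, -36.8, 3.5]
opening: 0.15
```

carry_out([
  [10,0,-4,0,0],
  [50,0,-4,0,0],
  [50,0,-4,0,0],
  [50,0,-4,0,0],
  [50,0,-4,45,0],
  [50,0,-4,90,0],
  [50,-20,15,140,0],
  [50,-20,45,140,0],
  [50,-20,45,140,0],
])

```text
clock: 44.1
tool_pos: [0.5234, 0.02, 0.2086]
orientation: [-0.703, -0.075, 0.074, 0.703]
ft_force: [-0.3, 0.2, -0.7]
opening: 0.539
```

```bash
python3 - <<'E'
from h import *
snap('wrist','w19'); s=get_state(); print(s['tool_pos'],s['ft_force'],s['opening'],s['clock'])
im,d,c=load('w19'); 
P=cloud(d,c); m=(P[...,2]>.088)&(P[...,2]<.1); m[:190]=0;m[265:]=0;m[:,:295]=0;m[:,360:]=0
q=np.argwhere(m).mean(0)[::-1];print(m.sum(),P[m].mean(0),q,plane(c,*q,.092))
cv2.imwrite('pics/w19c.png',cv2.resize(im[60:290,280:460,::-1],None,fx=3,fy=2.6,interpolation=cv2.INTER_CUBIC))
E
```

```text
[0.52306736 0.01897387 0.20775329] [ 0.49205264  0.63858662 -0.43643074] 0.5351235793519917 44.15
122 [ 0.54334441 -0.03715716  0.09122497] [331.26229508 244.8442623 ] [ 0.54324734 -0.03679222  0.092     ]
```

View pics/w19.png

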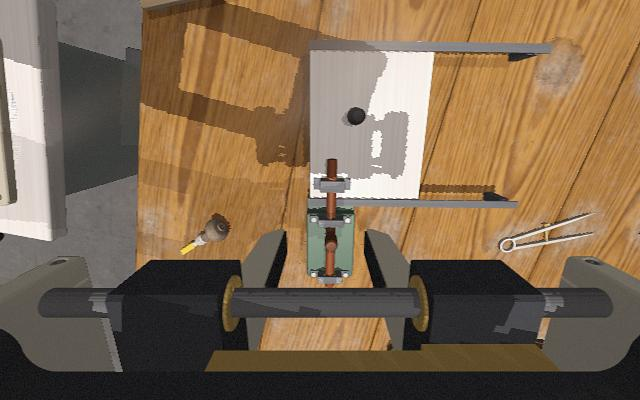

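carry_out([
  [50,-40,50,20,0],
  [50,-80,110,40,0],
  [50,-100,170,60,0],
  [50,-110,230,60,0],
  [50,-120,290,60,0],
  [50,-120,320,60,0],
  [50,-120,320,60,0],
])

```text
clock: 45.02
tool_pos: [0.4022, 0.34, 0.2662]
orientation: [0.703, 0.074, -0.075, -0.703]
ft_force: [-0.6, -1.3, 0.0]
opening: 0.535
```

```bash
python3 tray.py t20; python3 - <<'E'
from h import *
im,d,c=load('w19');P=cloud(d,c); m=(P[...,2]>.066)&(P[...,2]<.08); m[:90]=0;m[135:]=0;m[:,:330]=0;m[:,380:]=0
q=np.argwhere(m).mean(0)[::-1]; print('coverknob',plane(c,*q,.073))
im,d,c=load('t20')
b=load('top0')[0]
cv2.imwrite('pics/t20c.png',im[120:300,180:500,::-1].repeat(2,0).repeat(2,1))
h0=load('top0')
snap('scene','s20')
E
```

```text
tray [ 0.4494 -0.3579  0.006 ] len 0.137 0.103 ang -17.7
45 [ 0.4923 -0.3716]
15 [ 0.4637 -0.3624]
-15 [ 0.4351 -0.3533]
-45 [ 0.4066 -0.3442]
[0.40268153 0.33852652 0.26631996] [ 0.64181868 -0.59174958 -0.33459223] 0.5372476076553819 45.075
coverknob [0.54127861 0.10366612 0.073     ]
```

View pics/t20c.png

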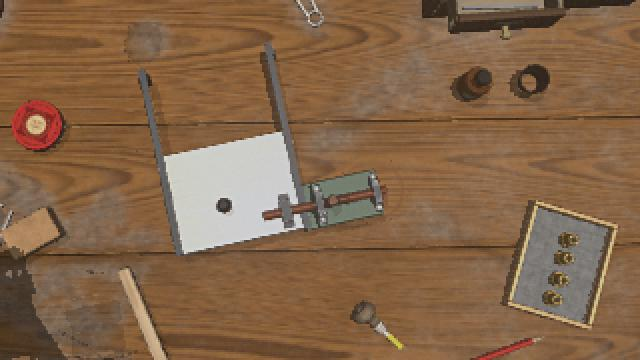

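View pics/s20.png

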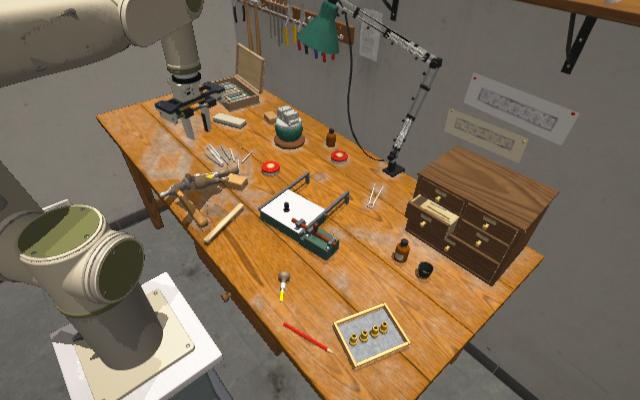

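```bash
python3 -c "
from rig import job_done; print(job_done())"
```

```text
the job is handed in; nothing more can be done
None
```

The job is handed in after about 45 s of robot time: all four ferrules are in the tray, the cover is shut and the bolt is home.

**What I did:** After three pushes back (the first from its seized position) the bolt ran free and I drew it to its end stop. I slid the cover to its end stop and stood the four ferrules upright in a row in the tray. Then I shut the cover against its stop and drove the bolt home.

**Last checks:**
- **Bolt:** the cameras put the knob about 12 mm home of where it started, against 11 mm expected, and it did not move under 37 N.
- **Cover:** its knob is back within about 2 mm of its starting position.
- **Tray and bystanders:** the tray had not moved when I last measured it, and by eye in the final pictures the oil bottle, loupe, wax tin and cork block stand where they were.

**One disagreement:** the pads slipped several millimetres on the bolt knob during the strokes. The cameras give about 48 mm of travel between fully drawn and home, while the gripper moved about 50 mm. The force rose sharply at each end, so I took both for the stops.

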